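# Put the model wall away flat and release the drawer

## Task

Take the plain rectangular wall panel with the window out of the drying rack and lay it gently, flat, in the empty bay of the pulled-out drawer; the sloping stand is there to rest it on while you change your grip. Then press the slide's release lever so the locked drawer can go back, and ease the drawer fully home without slamming it. Never drop the panel or let it fall over, and leave the other panels, bricks, tub and jar as they are.

Things in the scene. Friction and masses are not known exactly. Their poses are not given: they have to be found in the camera images.
- panel_mid (a point): Centre of the wall panel to be put away: a loose plain rectangular slab of model brickwork with a small white window at mid-face on both sides, 16 mm thick (its x axis), 100 mm long (its y axis), 56 mm high (its z axis, up at the start), about 0.12 kg. It starts standing on its long edge in one of the three slots of the rack, in any of them.
- gable_mid (a point): Centre (30 mm above its foot) of the stepped gable panel that stays in the rack: 16 mm thick, 100 mm long, 60 mm high in three steps; same axes as the wall panel.
- lowwall_mid (a point): Centre (17 mm above its foot) of the low wall panel that stays in the rack: 16 mm thick, 100 mm long, 34 mm high; same axes.
- rack: Fixed wooden drying rack; origin at the centre of its underside. Base 190 mm (x) by 124 mm (y), 10 mm thick. Three slots run along y at x = -60, 0 and +60 mm; a panel stands on the base between two thin rails whose tops are 24 mm above the table (slot 21 mm wide), its foot 10 mm above the table.
- rest (a point): Where the wall panel's centre is when it leans on the fixed sloping stand, 75 mm above the table; axes are the stand's. The slope faces -x and leans back 45 degrees: up-slope is (0.707, 0, 0.707), its outward normal (-0.707, 0, 0.707). The panel leans with its long way along y, the lower long edge on two ledges, its thickness along the normal.
- bay (a point): Centre of the floor of the drawer's empty bay (moves with the drawer), 21 mm above the table. Bay 140 mm along x by 116 mm along y; drawer walls rise 29 mm above the floor, stored bricks at its -y and -x sides up to 22 mm. Wholly outside the unit when the drawer is out. The panel may lie either way round and either face up. z is up; the drawer pulls out along -x.
- front_mid (a point): Middle of the outer face of the drawer's wooden front (moves with the drawer), 44 mm above the table; the front is 226 mm wide (y), 54 mm high (14 to 68 mm above the table) and has no handle. Push it along +x of this point to shut the drawer.
- unit: Fixed grey drawer unit; origin at the centre of its underside. 210 mm deep (x), 230 mm wide (y), 90 mm high. Its open mouth faces -x.
- drawer (a joint): Slide of the drawer, m: 0 = fully home, about 0.16 = pulled out and locked. Friction about 2 N, damping 8 N per m/s. While the lever is up, its tooth meets a steel catch at the unit's mouth at 0.158 and the drawer goes in no further.
- lever (a joint): Hinge of the release lever, rad: 0 = up (locking), 0.20 = fully down. Pushing the paddle down frees the tooth at about 0.12 (6 mm down, about 7 N; fully down 10 mm, 10 N). It springs back up when let go: keep it down while the drawer starts in; after about 25 mm of travel the tooth is past the catch and it may be let go.
- paddle (a point): Middle of the top of the lever's black paddle: 40 mm (x) by 28 mm (y), level when up, 56 mm above the table, on the drawer's +y side, about 48 mm in front of the unit's mouth when locked. Same axes as the bay, moves with the drawer. Free from above; the drawer's side wall, 50 mm high, is 24 mm away on -y. A fingertip pressed on it drags the drawer along by friction.
- tub: Open clear plastic mortar tub, 85 by 120 mm, 50 mm high, loose; origin at the centre of its underside. Leave it.
- jar: White pot of craft sticks, 66 mm across, 95 mm high (sticks to 150 mm), loose; origin at the centre of its underside. Leave it.
- house: Fixed model house without a roof, 130 by 150 mm, 76 mm high; origin at the centre of its underside.
- brick1: Loose brick 36 x 18 x 14 mm; origin at its underside. Leave it.
- brick2: Loose brick 36 x 18 x 14 mm; origin at its underside. Leave it.
- brick3: Loose brick 36 x 18 x 14 mm; origin at its underside. Leave it.
- brick4: Loose brick 36 x 18 x 14 mm; origin at its underside. Leave it.
- stand: The fixed wooden sloping stand; origin at the centre of its underside. Base plate 110 by 112 mm, 8 mm thick. It carries the panel only on two cheeks with ledges, each 12 mm wide, at y = -42 and +42 mm; the 72 mm between them are open down to the base plate, so fingers can reach behind the panel and round its two long edges at the middle.
There are look-alikes about, which are no part of the job. What is shaped like the part that bears panel_mid but green or red is not meant.

How it is judged:
On the way, in this order (a step that is already met when the one before it is completed fails the run):
1. the wall panel lies flat in the bay of the pulled-out drawer, let go (angle between the x axis of panel_mid and the z axis of bay, either way round below 0.12 rad and x of panel_mid in the frame of bay between -0.06 and 0.06 m and y of panel_mid in the frame of bay between -0.06 and 0.06 m and z of panel_mid in the frame of bay below 0.013 m and contact force between the fingers and panel below 0.1 N and value of joint drawer above 0.15 m), for 0.2 s.
2. the release lever is pressed while the drawer is still out (value of joint lever above 0.09 rad and value of joint drawer above 0.14 m).
At the end, for the whole second after the job is handed in: The drawer is home (joint under 6 mm) and the wall panel lies at rest and flat (within 0.12 rad, its centre no more than 13 mm above the floor) in the drawer's bay (value of joint drawer below 0.006 m and angle between the x axis of panel_mid and the z axis of bay, either way round below 0.12 rad and x of panel_mid in the frame of bay between -0.06 and 0.06 m and y of panel_mid in the frame of bay between -0.06 and 0.06 m and z of panel_mid in the frame of bay below 0.013 m and linear speed of panel below 0.03 m/s); the robot touches nothing.
It fails at once if the panel is dropped (moves faster than 0.5 m/s while not held) or falls over (turns faster than 10 rad/s) (angular speed of panel above 10 rad/s or (contact force between the fingers and panel below 0.05 N and linear speed of panel above 0.5 m/s)).
It fails at once if the drawer is slammed (moves in faster than 0.45 m/s) (velocity of joint drawer below -0.45 m/s).
It fails at once if another panel, a brick, the tub or the jar is moved more than 25 mm, or the jar tipped (distance of any of gable_mid, lowwall_mid, tub, jar, brick1, brick2, brick3, brick4 from where it was at the start of the episode above 0.025 m or angle between jar's own z axis and vertical above 0.5 rad).
It also fails if it takes over 72 s, if anything falls off the work surface, if the arm or the gripper's body presses on something with over 40 N, if the wrist force passes 120 N, or if a joint passes its speed limit or range.

## Robot

A 6-joint arm with a two-finger parallel gripper is mounted at the origin on the work surface. World frame = base frame: x ahead of the robot, y to its left, z up, the work surface at z = 0. Lengths are in m, angles in rad, forces in N, time in s.
With the tool pointing down it reaches from about 0.375 to 0.925 m from the base axis. Payload 5.7 kg.
Tool frame: the origin (TCP) lies on the centre line of the jaws, within the pads' length; the fingertips stand ctrl.nose_length ahead of it and the grasp point (between the pads) lies 11 mm behind it (ctrl.nose_length is the distance from the TCP to the fingertips, in m); z points along the fingers, y is the line along which they close (so a half turn about z gives the same grasp; the last joint's range is limited). The gripper opens to 85 mm and grips with 20 to 120 N. Pads are 22 mm wide; open, the fingers measure 114 mm over their backs; the gripper's body (76 mm by 85 mm) begins 54 mm behind the grasp point. The pads swing forward as they close: fully open they stand 13 mm farther back than shut.
Start: joints at [1.152, 0.359, 1.51, -0, 1.272, -0.115], TCP at [0.179, 0.572, 0.239] pointing down, gripper open.
Joint ranges: [-2.97, 2.97], [-1.01, 2.36], [0.21, 2.38], [-0.96, 4.11], [0.2, 2.71], [-2.98, 2.98]. Speed limits (rad/s): [2.39, 2.39, 3.14, 3.14, 3.14, 3.14].

## Interface

Orientations are given as a unit quaternion [w, x, y, z].
In Python, from plant import ctrl, viewer gives the robot as it stands.
- The arm moves only by the tool send_rows, never from a script. Its argument "steps" is one flat list of numbers, 7 for each row, row after row: the opening in per cent of the stroke, from 0 (shut) to 100 (fully open), then the shift along the tool's x, y, z in mm, then the turn, a rotation vector about the tool's x, y, z in rad. A call has 1 to 5 rows; each row is the pose to reach, as a shift and turn from the pose commanded when the call began, along the tool's axes at that moment; what a row does not reach only later rows make up. A row lasts 1/12 s, in which the tool goes at most 41.7 mm and 7.16 degrees, less where a joint would pass 70% of its speed; a pose out of reach is approached as far as the arm can. A call with a gripper value outside its range is refused whole. The fingers move at their own pace and stop on an object; "newtons" is the grip in N (left out, the last holds). Time passes only in rows, so rows that repeat a pose let the fingers close. It gives the time, the measured TCP pose, the force, the opening and the grip force at its end, in the units of the state.
- ctrl.state(): the state, without advancing time (a new reading comes with each control period).
- viewer.snapshot(name): name is "scene" or "side" or "wrist"; returns a dict with "img" (400x640x3 uint8, red, green, blue), "intrinsics" (3x3 intrinsics, pixels), "cam_to_world" (4x4, takes a point from camera to world coordinates). Camera axes: x right, y down, z forward; pixel columns grow to the right and rows downward; lengths in m; the calibration is good to about 2 mm. The wrist camera is an equidistant fisheye: a pixel r from the principal point sees the ray r / f radians off the axis. A picture is of the moment at which its call begins. There is no depth.
- ctrl.close_job(): hands the job in; it is judged then, once.
The state is a dict: "time": time; "joints": joint angles; "joint_vel": joint speeds; "joint_efforts": joint torques, N m; "eef_pos": TCP position; "tcp_rot": TCP orientation; "ft_force": force on the tool from outside, world axes, zero at the start; "wrist_torque": the same for the moment, N m; "grip_width": opening from 0.0 (shut) to 1.0 (fully open); "grasp_force": force on a finger pad.
Only numpy, scipy, OpenCV 4.12 (cv2) and the standard library are available. Lean on these libraries where they do the work, as an engineer would, in place of code of your own. Each camera call takes 0.05 s, during which the arm holds its last target. There are 200 camera calls.

## Working session

There is one attempt and no reset: what is moved stays moved. The work goes in short steps, Python scripts to look and compute and a tool call to move; the robot and the scene stay as the last step left them, time stands still between calls to the robot, and variables do not carry over. Pictures are saved under pics/ and viewed, at most 10 in all, crops included, and the job is handed in when it is done.

Besides the shell and the picture viewer there is one more tool, called after ">>>" by a JSON object that holds its "name" and its "arguments". send_rows: Moves the arm, as the interface text tells. Its arguments: {"type":"object","properties":{"steps":{"type":"array","items":{"type":"number"}},"newtons":{"type":"number"}},"required":["steps"]}

```bash
ls; mkdir -p pics
cat > h.py <<'E'
import numpy as np, cv2
from plant import ctrl, viewer
from scipy.spatial.transform import Rotation as R
def snap(n,f=None):
    s=viewer.snapshot(n)
    if f: cv2.imwrite('pics/'+f,cv2.cvtColor(s['img'],cv2.COLOR_RGB2BGR))
    return s
def ray(s,u,v,fish=False):
    K=np.array(s['intrinsics']);T=np.array(s['cam_to_world'])
    x=(u-K[0,2])/K[0,0];y=(v-K[1,2])/K[1,1]
    if fish:
        r=np.hypot(x,y);d=np.array([x/r*np.sin(r),y/r*np.sin(r),np.cos(r)]) if r>1e-9 else np.array([0,0,1.])
    else: d=np.array([x,y,1.])
    return T[:3,3],T[:3,:3]@d
def onz(s,u,v,z,fish=False):
    o,d=ray(s,u,v,fish);return o+d*(z-o[2])/d[2]
def proj(s,p):
    K=np.array(s['intrinsics']);T=np.array(s['cam_to_world'])
    c=T[:3,:3].T@(np.array(p)-T[:3,3]);c=K@c;return c[:2]/c[2]
def tri(s1,p1,s2,p2):
    o1,d1=ray(s1,*p1);o2,d2=ray(s2,*p2)
    A=np.stack([d1,-d2],1);t=np.linalg.lstsq(A,o2-o1,rcond=None)[0]
    a=o1+t[0]*d1;b=o2+t[1]*d2;return (a+b)/2,np.linalg.norm(a-b)
def pose():
    s=ctrl.state();q=s['tcp_rot'];return np.array(s['eef_pos']),R.from_quat([q[1],q[2],q[3],q[0]])
def togo(p,Rt=None):
    "shift mm, rotvec in tool axes to reach TCP p, rotation Rt"
    p0,r0=pose();d=r0.inv().apply(np.array(p)-p0)*1000
    w=(r0.inv()*Rt).as_rotvec() if Rt is not None else np.zeros(3)
    return np.round(d,1),np.round(w,3)
E
python3 - <<'E'
from h import *
for n in('scene','side','wrist'):
    s=snap(n,n+'0.png');print(n,np.round(s['intrinsics'],1).tolist(),np.round(s['cam_to_world'],3).tolist())
print(ctrl.state(),ctrl.nose_length)
E
```

```text
pics
scene [[503.2, 0.0, 317.0], [0.0, 503.2, 194.9], [0.0, 0.0, 1.0]] [[-0.881, 0.3, -0.367, 0.974], [0.473, 0.59, -0.654, 0.85], [0.021, -0.75, -0.661, 0.906], [0.0, 0.0, 0.0, 1.0]]
side [[381.8, 0.0, 312.4], [0.0, 381.8, 195.5], [0.0, 0.0, 1.0]] [[0.976, -0.11, 0.187, 0.345], [-0.217, -0.482, 0.849, -0.769], [-0.003, -0.869, -0.495, 0.517], [0.0, 0.0, 0.0, 1.0]]
wrist [[309.7, 0.0, 322.2], [0.0, 309.7, 195.6], [0.0, 0.0, 1.0]] [[0.299, 0.905, 0.302, 0.101], [0.954, -0.283, -0.095, 0.598], [-0.001, 0.317, -0.949, 0.373], [0.0, 0.0, 0.0, 1.0]]
{'time': 0.15, 'joints': array([ 1.15189290e+00,  3.59334819e-01,  1.51120687e+00, -3.14715397e-05,
        1.27248982e+00, -1.15089589e-01]), 'joint_vel': array([ 0.00094865, -0.00236596, -0.00352853, -0.0010538 , -0.00020799,
        0.00024905]), 'joint_efforts': array([ 5.31553833e-04, -5.28032362e+01, -2.78927350e+01, -2.15641799e-04,
        8.16868414e-03,  1.75086910e-05]), 'eef_pos': array([0.17929481, 0.57203711, 0.23864072]), 'tcp_rot': array([-1.75306476e-04,  1.51318743e-01,  9.88484760e-01, -6.97906066e-04]), 'ft_force': array([ 0.0890589 , -0.21530791, -0.7021052 ]), 'wrist_torque': array([ 0.02584112,  0.05059048, -0.01420061]), 'grasp_force': 0.0, 'grip_width': 1.0013566862287575} 0.008
```

View pics/scene0.png

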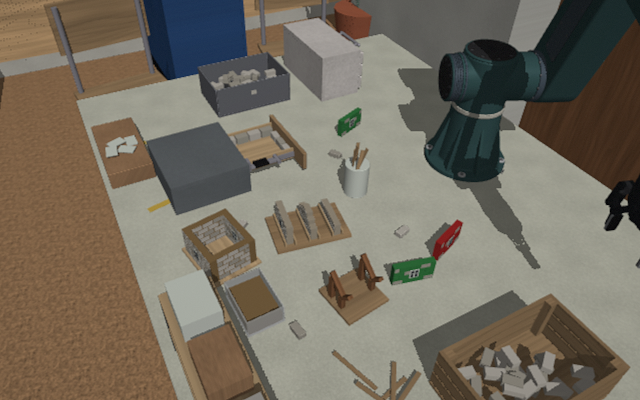

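View pics/side0.png

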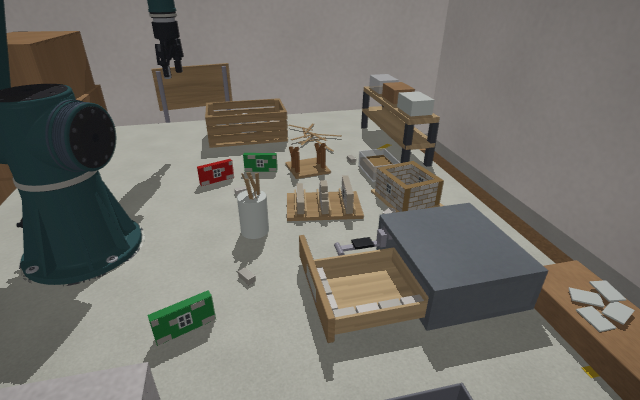

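The scene view shows the rack with three grey panels at about (283,222), (308,218) and (330,215). The stand is at (354,288), the drawer at (268,145), the jar at (356,175), the house at (220,245), the tub at (253,300), the loose bricks at (335,153), (401,231) and (298,328), and green and red panels at (349,121), (412,270) and (448,238). The side view shows the rack at (325,200), the stand at (308,160) and the drawer at (365,290).

Now a close crop of the rack.

Run:
```python
import cv2,numpy as np
a=cv2.imread('pics/scene0.png')[185:335,250:400];b=cv2.imread('pics/side0.png')[130:230,275:375]
a=cv2.resize(a,(600,600),interpolation=3)[:, :400+0];
a=cv2.resize(cv2.imread('pics/scene0.png')[190:260,255:360],(800,533)[::1],interpolation=3)
a=cv2.resize(a,(400,267));b=cv2.resize(cv2.imread('pics/side0.png')[170:225,280:370],(400,244),interpolation=3)
c=cv2.resize(cv2.imread('pics/scene0.png')[250:325,315:395],(320,300),interpolation=3)
d=cv2.resize(cv2.imread('pics/side0.png')[225:345,290:440],(400,320),interpolation=3)
m=np.zeros((600,800,3),np.uint8);m[:267,:400]=a;m[:244,400:]=b;m[270:570,:320]=c;m[270:590,400:]=d
cv2.imwrite('pics/crop1.png',m)
```

```text
(no output)
```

View pics/crop1.png

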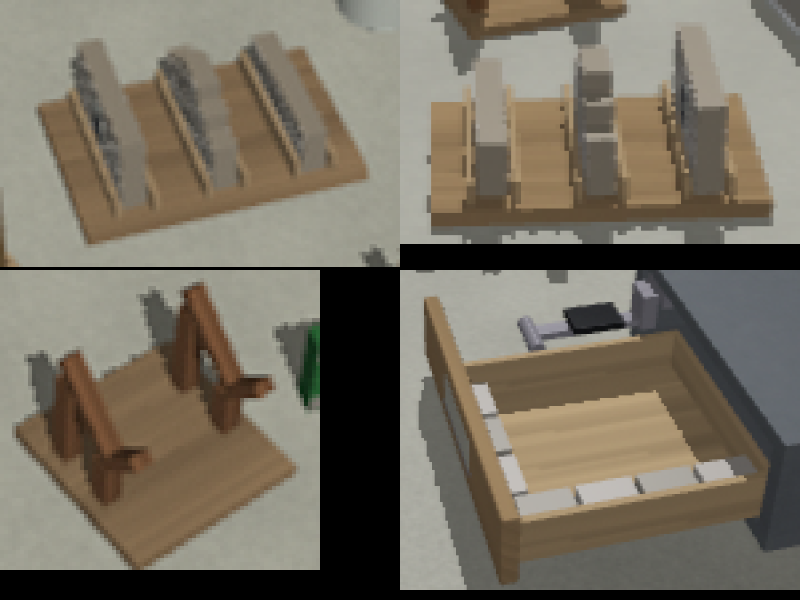

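The crop shows the rack's three panels. The low wall is in the -x slot (scene (330,215)), the stepped gable is in the middle, and the full-height plain panel with the dark window is at scene (284,222) and side (347,195), in the +x slot. The candidates were those three, plus green (349,121), green (412,270) and red (448,238). I choose the plain grey panel at (284,222). The stand's ledges point to scene right, so its slope faces the robot's side.

Run:
```python
from h import *
a=snap('scene');b=snap('side')
P=lambda s,l,z:np.array([onz(s,u,v,z) for u,v in l])
pr=lambda n,x:print(n,np.round(x,3).tolist())
A=lambda u,v:(255+u*.2625,190+v*.2625)
B=lambda u,v:(280+(u-400)*.225,170+v*.225)
C=lambda u,v:(315+u*.25,250+(v-270)*.25)
D=lambda u,v:(290+(u-400)*.375,225+(v-270)*.375)
r=P(a,[A(38,105),A(303,48),A(367,175),A(90,236)],.01);pr('rack sc',r);pr('c',r.mean(0))
r=P(b,[B(431,102),B(742,97),B(770,205),B(431,213)],.01);pr('rack sd',r);pr('c',r.mean(0))
r=P(a,[A(80,42),A(101,40),A(145,138),A(122,145)],.066);pr('panel top',r);pr('c',r.mean(0))
r=P(b,[B(680,28),B(700,25),B(726,104),B(698,107)],.066);pr('panel top sd',r);pr('c',r.mean(0))
r=P(a,[C(17,433),C(295,467),C(140,560)],.008);pr('stand',r);pr('c',(r[0]+r[1])/2)
# cheek tops, triangulated later
r=P(b,[D(428,298),D(505,515)],.068);pr('front top',r)
r=P(b,[D(565,318),D(594,304),D(624,318),D(600,333)],.056);pr('paddle',r);pr('c',r.mean(0))
pr('paddle sc',onz(a,262,162,.056))
# unit top corners z=.09
pr('unit',P(a,[(149,139),(230,124),(250,160),(175,192)],.09))
pr('unit sd',P(b,[(381,217),(468,206),(541,265),(429,282)],.09))
# drawer floor corners side
pr('floor',P(b,[D(500,430),D(655,393),D(695,460),D(525,492)],.021))
pr('jar',onz(b,255,235,0)); 
for i in(0,1):
  pass
```

```text
rack sc [[0.637, -0.02, 0.01], [0.45, 0.012, 0.01], [0.474, 0.137, 0.01], [0.655, 0.103, 0.01]]
c [0.554, 0.058, 0.01]
rack sd [[0.473, 0.131, 0.01], [0.66, 0.094, 0.01], [0.636, -0.026, 0.01], [0.453, 0.008, 0.01]]
c [0.555, 0.052, 0.01]
panel top [[0.609, -0.007, 0.066], [0.596, -0.003, 0.066], [0.611, 0.092, 0.066], [0.626, 0.091, 0.066]]
c [0.611, 0.043, 0.066]
panel top sd [[0.616, 0.087, 0.066], [0.629, 0.088, 0.066], [0.614, -0.006, 0.066], [0.598, -0.006, 0.066]]
c [0.614, 0.041, 0.066]
stand [[0.623, 0.247, 0.008], [0.499, 0.337, 0.008], [0.605, 0.35, 0.008]]
c [0.561, 0.292, 0.008]
front top [[0.456, -0.151, 0.068], [0.459, -0.369, 0.068]]
paddle [[0.555, -0.183, 0.056], [0.582, -0.17, 0.056], [0.598, -0.192, 0.056], [0.574, -0.206, 0.056]]
c [0.577, -0.188, 0.056]
paddle sc [0.572, -0.18, 0.056]
unit [[0.826, -0.375, 0.09], [0.599, -0.345, 0.09], [0.613, -0.161, 0.09], [0.826, -0.124, 0.09]]
unit sd [[0.625, -0.154, 0.09], [0.824, -0.154, 0.09], [0.836, -0.357, 0.09], [0.629, -0.353, 0.09]]
floor [[0.487, -0.252, 0.021], [0.607, -0.24, 0.021], [0.608, -0.309, 0.021], [0.489, -0.311, 0.021]]
jar [0.371, -0.033, 0.0]
```

```bash
cat >> h.py <<'E'
def rot(yaw,tilt=0.):
    "tool down, tool y = frame x at yaw; tilt>0 turns about frame y (tool z -> -x)"
    D=R.from_matrix(np.array([[0,1,0],[1,0,0],[0,0,-1.]]))
    return R.from_euler('z',yaw)*R.from_euler('y',tilt)*D
E
python3 - <<'E'
from h import *
print(togo([.57,.26,.24],rot(0)))
E
```

```text
(array([-466.2, -181.1,   -1. ]), array([-1.000e-03,  0.000e+00,  1.267e+00]))
```

>>> {"name": "send_rows", "arguments": {"steps": [50, -38, -15, 0, 0, 0, 0, 50, -76, -30, 0, 0, 0, 0, 50, -114, -45, 0, 0, 0, 0, 50, -152, -60, 0, 0, 0, 0, 50, -190, -74, 0, 0, 0, 0]}}

```text
time: 0.67
eef_pos: [0.3396, 0.4436, 0.2393]
tcp_rot: [-0.0, 0.151, 0.989, -0.0]
ft_force: [0.3, 0.4, 0.4]
grip_width: 0.5
grasp_force: 0.0
```

>>> {"name": "send_rows", "arguments": {"steps": [50, -38, -15, 0, 0, 0, 0, 50, -76, -30, 0, 0, 0, 0, 50, -114, -45, 0, 0, 0, 0, 50, -152, -60, 0, 0, 0, 0, 50, -190, -74, 0, 0, 0, 0]}}

```text
time: 1.08
eef_pos: [0.499, 0.3159, 0.2393]
tcp_rot: [-0.0, 0.151, 0.988, -0.0]
ft_force: [0.1, 0.5, -0.2]
grip_width: 0.496
grasp_force: 0.0
```

>>> {"name": "send_rows", "arguments": {"steps": [50, -30, -12, 0, 0, 0, 0.12, 50, -60, -24, 0, 0, 0, 0.24, 50, -86, -33, 0, 0, 0, 0.36, 50, -86, -33, 0, 0, 0, 0.48, 50, -86, -33, 0, 0, 0, 0.6]}}

```text
time: 1.5
eef_pos: [0.5716, 0.2588, 0.2389]
tcp_rot: [0.0, 0.441, 0.898, -0.0]
ft_force: [0.1, -0.8, 0.5]
grip_width: 0.499
grasp_force: 0.0
```

>>> {"name": "send_rows", "arguments": {"steps": [50, 0, 0, 0, 0, 0, 0.12, 50, 0, 0, 0, 0, 0, 0.24, 50, 0, 0, 0, 0, 0, 0.36, 50, 0, 0, 0, 0, 0, 0.48, 50, 0, 0, 0, 0, 0, 0.6]}}

```text
time: 1.92
eef_pos: [0.5699, 0.2603, 0.2391]
tcp_rot: [-0.0, 0.685, 0.728, -0.0]
ft_force: [0.6, 0.6, -0.1]
grip_width: 0.5
grasp_force: 0.0
```

Run:
```python
from h import *
s=snap('wrist','w1.png');i=cv2.imread('pics/w1.png')
cv2.imwrite('pics/w1b.png',cv2.resize(i,(800,500),interpolation=3))
```

```text
(no output)
```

View pics/w1b.png

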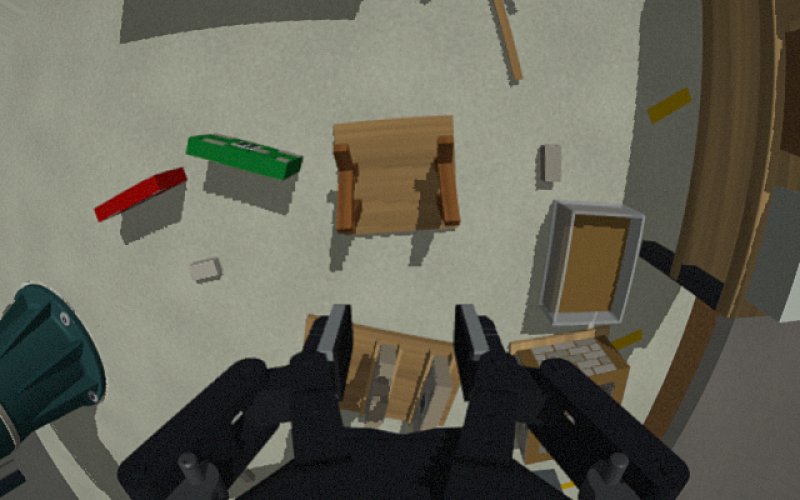

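The wrist view shows the stand at (398,175), with its cheeks on the left and right and its ledges at the top. So the slope faces world +y, which corrects my first reading. The rack is below at (385,370), with the plain panel in its right (+x) slot at (435,390).

Run:
```python
import cv2,numpy as np
a=cv2.imread('pics/w1.png')[85:195,258:378];b=cv2.imread('pics/scene0.png')[250:330,310:390]
m=np.zeros((600,800,3),np.uint8);a=cv2.resize(a,(480,440),interpolation=2);b=cv2.resize(b,(320,320),interpolation=2)
m[:440,:480]=a;m[:320,480:]=b;cv2.imwrite('pics/crop2.png',m)
```

```text
(no output)
```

View pics/crop2.png

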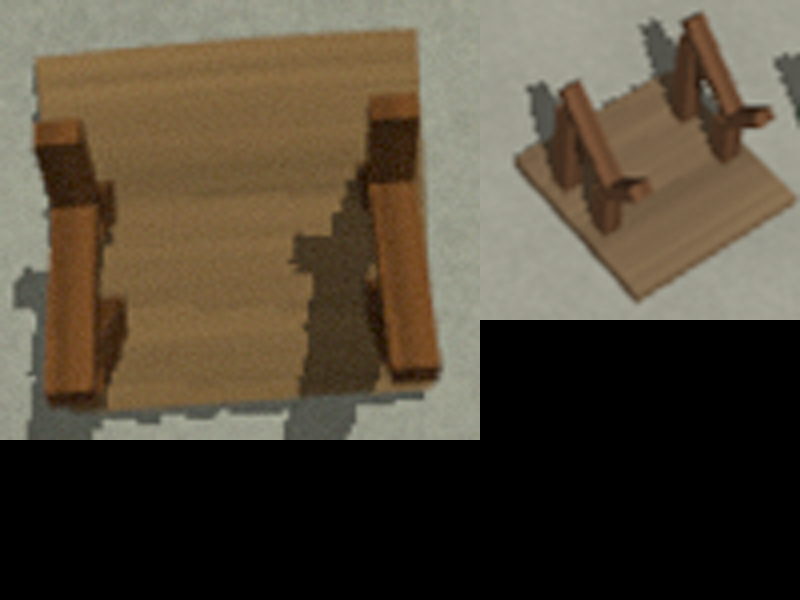

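The crop shows the ledge/cheek junctions at wrist-crop (73,205) and (394,182), and the cheek tops at (70,392) and (414,376). In the scene crop the tops are at (570,85) and (695,18).

Run:
```python
from h import *
s=snap('wrist');sc=snap('scene')
W=lambda u,v,z:onz(s,u/4+258,v/4+85,z,True)
pr=lambda n,x:print(n,np.round(x,4).tolist())
pr('base TL TR',[W(36,58,.008),W(416,31,.008)])
jl,jr=W(73,205,.0495),W(394,182,.0495);pr('junc',[jl,jr]);print('sep',np.linalg.norm(jl-jr))
for (u,v),(a,b) in(((70,392),(695,18)),((414,376),(570,85))):
    o1,d1=ray(s,u/4+258,v/4+85,True);o2,d2=ray(sc,310+(a-480)/4,250+b/4)
    t=np.linalg.lstsq(np.stack([d1,-d2],1),o2-o1,rcond=None)[0];pr('top',[o1+t[0]*d1,o2+t[1]*d2])
d=jr-jl;yaw=np.arctan2(d[1],d[0]);print('yaw of +y axis',yaw)
xs=np.array([np.sin(yaw),-np.cos(yaw),0]);rest=(jl+jr)/2+.0141*xs;rest[2]=.075;pr('rest',rest);pr('xs',xs)
# wrist-joint solutions
def j456(Rt,j1,q):
    M=(R.from_euler('z',j1)*R.from_euler('y',q)).inv()*Rt*R.from_euler('z',-np.pi/2)
    return np.round(M.as_euler('ZYZ'),2)
st=ctrl.state();print(np.round(st['joints'],3));print(j456(pose()[1],st['joints'][0],st['joints'][1]+st['joints'][2]))
y0=np.arctan2(xs[1],xs[0]);print('stand yaw',y0)
D=rot(0)
for f in(0,np.pi):
  for t in(1,-1):
    Rt=R.from_euler('z',y0)*R.from_euler('y',t*np.pi/4)*R.from_euler('z',f)*D
    print('flip',f,'tilt',t,[j456(Rt,j1,q).tolist() for j1,q in((.2,1.87),(.5,1.87),(.75,1.87),(.2,2.2),(.75,2.2))])
# rack from wrist: panel top
print('panel px in wrist? cam',np.round(s['cam_to_world'],3)[:3,3])
```

```text
base TL TR [[0.5006, 0.3364, 0.008], [0.6111, 0.3499, 0.008]]
junc [[0.5189, 0.2984, 0.0495], [0.603, 0.3089, 0.0495]]
sep 0.08470764149461463
top [[0.5248, 0.259, 0.0903], [0.5231, 0.2606, 0.0901]]
top [[0.6069, 0.2669, 0.0886], [0.6056, 0.2687, 0.0879]]
yaw of +y axis 0.12397834974457211
rest [0.5627, 0.2897, 0.075]
xs [0.1237, -0.9923, 0.0]
[ 0.318  0.397  1.45  -0.     1.295  0.248]
[-0.    1.29  0.25]
stand yaw -1.4468179770503244
flip 0 tilt 1 [[0.82, 1.31, 1.41], [0.83, 1.1, 1.62], [0.8, 0.92, 1.81], [0.92, 1.09, 1.14], [1.05, 0.72, 1.45]]
flip 0 tilt -1 [[-0.8, 1.41, 1.84], [-0.72, 1.61, 2.05], [-0.62, 1.76, 2.23], [-0.86, 1.19, 2.09], [-0.61, 1.49, 2.42]]
flip 3.141592653589793 tilt 1 [[0.82, 1.31, -1.73], [0.83, 1.1, -1.53], [0.8, 0.92, -1.33], [0.92, 1.09, -2.0], [1.05, 0.72, -1.69]]
flip 3.141592653589793 tilt -1 [[-0.8, 1.41, -1.3], [-0.72, 1.61, -1.1], [-0.62, 1.76, -0.91], [-0.86, 1.19, -1.05], [-0.61, 1.49, -0.72]]
panel px in wrist? cam [0.565 0.343 0.373]
```

Checks pass: the junction separation is 84.7 mm (expected 84) and the slope is about 45°. The rest point is (0.563,0.290,0.075) and the stand yaw is -1.447. Next, go above the panel.

Run:
```python
from h import *
print(togo([.613,.043,.14],rot(-.175)))
```

```text
(array([-219.8,   27.8,   99.2]), array([-0.   ,  0.   ,  0.245]))
```

>>> {"name": "send_rows", "arguments": {"steps": [50, -37, 5, 0, 0, 0, 0.06, 50, -74, 10, 0, 0, 0, 0.12, 50, -111, 15, 0, 0, 0, 0.18, 50, -148, 20, 0, 0, 0, 0.245, 50, -185, 24, 20, 0, 0, 0.245]}}

```text
time: 2.48
eef_pos: [0.6093, 0.0764, 0.2231]
tcp_rot: [0.002, 0.767, 0.642, 0.003]
ft_force: [2.1, -0.1, 0.4]
grip_width: 0.502
grasp_force: 0.0
```

Run:
```python
from h import *
print(togo([.613,.043,.14],rot(-.175)))
```

```text
(array([-32.4,   8.9,  83.2]), array([ 0.008, -0.001, -0.002]))
```

>>> {"name": "send_rows", "arguments": {"steps": [50, -17, 4, 28, 0, 0, 0, 50, -34, 7, 56, 0, 0, 0, 50, -34, 7, 80, 0, 0, 0, 50, -34, 7, 80, 0, 0, 0]}}

```text
time: 2.82
eef_pos: [0.6035, 0.042, 0.1348]
tcp_rot: [-0.003, 0.767, 0.642, -0.003]
ft_force: [-1.1, -0.3, 0.1]
grip_width: 0.5
grasp_force: 0.0
```

Run:
```python
from h import *
s=snap('wrist','w2.png');i=cv2.imread('pics/w2.png')
cv2.imwrite('pics/w2b.png',cv2.resize(i[200:400,220:420],(600,600),interpolation=2))
print(pose()[0],togo([.613,.043,.14],rot(-.175)))
```

```text
[0.60482825 0.04279364 0.13720977] (array([ 1.6,  8. , -2.8]), array([-0.006,  0.001, -0.001]))
```

View pics/w2b.png

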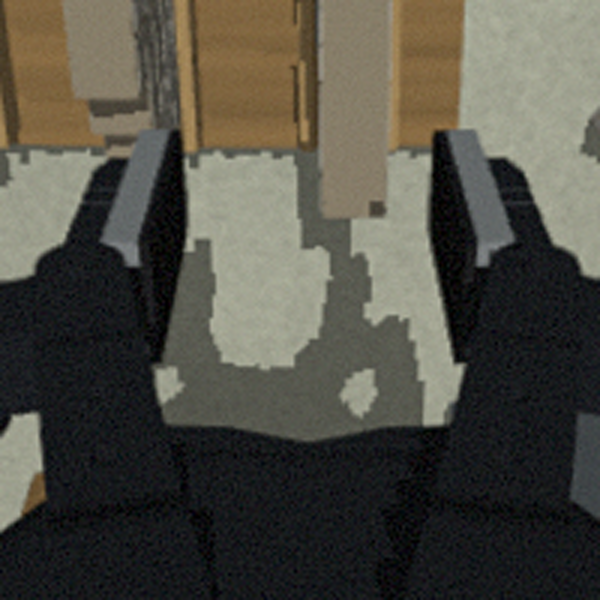

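The wrist view shows the panel's top edge between the fingers, at crop x 320–388, aligned with the tool. Its -y end is at row 215, slightly right of the jaw centre (about 310).

Run:
```python
from h import *
s=snap('wrist')
p=np.array([onz(s,u/3+220,v/3+200,.066,True) for u,v in((320,0),(321,213),(389,0),(385,213))]);print(np.round(p,4).tolist())
print(np.arctan2(*(p[0]-p[1])[:2]),np.arctan2(*(p[2]-p[3])[:2]),'w',np.linalg.norm(p[1]-p[3]))
yaw=-.175;e=(p[1]+p[3])/2;c=e+.05*np.array([-np.sin(yaw),np.cos(yaw),0]);print(c)
c[2]=.050;print(togo(c,rot(yaw)))
```

```text
[[0.6088, 0.053, 0.066], [0.5991, -0.0048, 0.066], [0.6248, 0.0502, 0.066], [0.6155, -0.0078, 0.066]]
0.16594347828503397 0.15853507026783184 w 0.016648842604229986
[0.61600643 0.04297091 0.066     ]
(array([ 1.4,  9.6, 89.2]), array([-0.002,  0.   , -0.001]))
```

>>> {"name": "send_rows", "arguments": {"steps": [50, 1, 9, 0, 0, 0, 0.01, 50, 1, 9, 25, 0, 0, 0.01, 50, 1, 9, 50, 0, 0, 0.01, 50, 1, 9, 75, 0, 0, 0.01, 50, 1, 9, 89, 0, 0, 0.01]}}

```text
time: 3.33
eef_pos: [0.6176, 0.0434, 0.0505]
tcp_rot: [0.001, 0.77, 0.638, 0.001]
ft_force: [-0.7, 1.0, -0.4]
grip_width: 0.501
grasp_force: 0.0
```

>>> {"name": "send_rows", "arguments": {"steps": [50, 0, 0, 0, 0, 0, 0, 0, 0, 0, 0, 0, 0, 0, 0, 0, 0, 0, 0, 0, 0, 0, 0, 0, 0, 0, 0, 0, 0, 0, 0, 0, 0, 0, 0], "newtons": 30}}

```text
time: 3.75
eef_pos: [0.6169, 0.043, 0.0523]
tcp_rot: [0.001, 0.77, 0.638, 0.001]
ft_force: [-1.8, 2.8, 5.1]
grip_width: 0.179
grasp_force: 29.7
```

>>> {"name": "send_rows", "arguments": {"steps": [0, 0, 0, -15, 0, 0, 0, 0, 0, 0, -40, 0, 0, 0, 0, 0, 0, -75, 0, 0, 0, 0, 0, 0, -110, 0, 0, 0, 0, 0, 0, -150, 0, 0, 0]}}

```text
time: 4.17
eef_pos: [0.6156, 0.0425, 0.202]
tcp_rot: [-0.0, 0.77, 0.638, -0.0]
ft_force: [0.6, 1.2, -0.9]
grip_width: 0.181
grasp_force: 29.7
```

```bash
cat >> h.py <<'E'
YS=-1.447;rest=np.array([.5627,.2897,.075]);xs=np.array([.1237,-.9923,0]);up=.7071*(xs+[0,0,1]);nn=.7071*(-xs+[0,0,1])
E
python3 - <<'E'
from h import *
print(togo(rest+.014*up+.06*nn+[0,0,.05],rot(YS)),rest+.014*up+.06*nn+[0,0,.05]);print(ctrl.state()['grasp_force'])
E
```

```text
(array([ 263.9, -108.1,   24.6]), array([-0.000e+00,  1.000e-03,  1.259e+00])) [0.55867646 0.32197615 0.1773254 ]
29.67103511095047
```

>>> {"name": "send_rows", "arguments": {"steps": [0, 38, -15, 0, 0, 0, 0.12, 0, 76, -31, 0, 0, 0, 0.24, 0, 114, -47, 0, 0, 0, 0.36, 0, 152, -62, 0, 0, 0, 0.48, 0, 190, -78, 0, 0, 0, 0.6]}}

```text
time: 4.58
eef_pos: [0.5763, 0.2399, 0.2018]
tcp_rot: [0.0, 0.924, 0.382, 0.001]
ft_force: [0.6, -0.3, -1.5]
grip_width: 0.18
grasp_force: 29.4
```

>>> {"name": "send_rows", "arguments": {"steps": [0, 0, 0, 0, 0, 0, 0.12, 0, 0, 0, 0, 0, 0, 0.24, 0, 0, 0, 0, 0, 0, 0.36, 0, 0, 0, 0, 0, 0, 0.48, 0, 0, 0, 0, 0, 0, 0.6]}}

```text
time: 5.0
eef_pos: [0.5766, 0.2386, 0.2015]
tcp_rot: [-0.0, 0.996, 0.092, 0.001]
ft_force: [-0.0, -0.7, -1.8]
grip_width: 0.18
grasp_force: 29.6
```

Run:
```python
from h import *
print(togo(rest+.014*up+.04*nn+[0,0,.03],rot(YS,np.pi/4)),rest+.014*up+.04*nn+[0,0,.03]);print(ctrl.state()['joints'])
```

```text
(array([ -3.2, -71.1,  58.3]), array([0.785, 0.023, 0.059])) [0.56042582 0.30794304 0.1431834 ]
[ 2.81929067e-01  4.26203061e-01  1.50193317e+00 -2.97759833e-04
  1.21177570e+00  1.66760036e+00]
```

>>> {"name": "send_rows", "arguments": {"steps": [0, 0, -20, 0, 0.12, 0.003, 0.009, 0, 0, -40, 0, 0.24, 0.007, 0.018, 0, 0, -60, 0, 0.36, 0.01, 0.027, 0, -3, -71, 0, 0.48, 0.014, 0.036, 0, -3, -71, 0, 0.6, 0.017, 0.045]}}

```text
time: 5.42
eef_pos: [0.5602, 0.3093, 0.203]
tcp_rot: [-0.298, 0.952, 0.07, -0.018]
ft_force: [-0.9, -0.7, -3.0]
grip_width: 0.181
grasp_force: 29.7
```

Run:
```python
from h import *
print(togo(rest+.014*up+.04*nn+[0,0,.03],rot(YS,np.pi/4)));print(ctrl.state()['joints'])
```

```text
(array([-0.5, 35.2, 48.4]), array([0.18 , 0.007, 0.021]))
[0.05864506 0.45935233 1.62721211 0.65711171 1.19315083 1.18938025]
```

>>> {"name": "send_rows", "arguments": {"steps": [0, 0, 0, 0, 0.1, 0.004, 0.01, 0, 0, 10, 14, 0.18, 0.007, 0.021, 0, 0, 22, 30, 0.18, 0.007, 0.021, 0, 0, 35, 48, 0.18, 0.007, 0.021, 0, 0, 35, 48, 0.18, 0.007, 0.021]}}

```text
time: 5.83
eef_pos: [0.5591, 0.3043, 0.1376]
tcp_rot: [-0.378, 0.924, 0.054, -0.028]
ft_force: [-0.2, 0.6, -1.8]
grip_width: 0.183
grasp_force: 29.7
```

Run:
```python
from h import *
print(togo(rest+.014*up+.04*nn+[0,0,.03],rot(YS,np.pi/4)));print(ctrl.state()['joints'])
print(togo(rest+.014*up+.002*nn+.004*up,rot(YS,np.pi/4)))
s=snap('scene','s2.png');t=snap('side','d2.png')
m=np.zeros((400,800,3),np.uint8)
m[:,:400]=cv2.resize(cv2.imread('pics/s2.png')[230:330,300:400],(400,400),interpolation=2)
w=snap('wrist','w3.png');m[:,400:]=cv2.imread('pics/w3.png')[:,120:520]
cv2.imwrite('pics/m3.png',m)
```

```text
(array([ 1.7, -6.4, -1.5]), array([ 0.007,  0.005, -0.008]))
[-0.03118059  0.59868672  1.70701774  0.85335557  1.16680073  0.93460371]
(array([ 2.3, 52.7, 16.1]), array([ 0.007,  0.005, -0.008]))
```

View pics/m3.png

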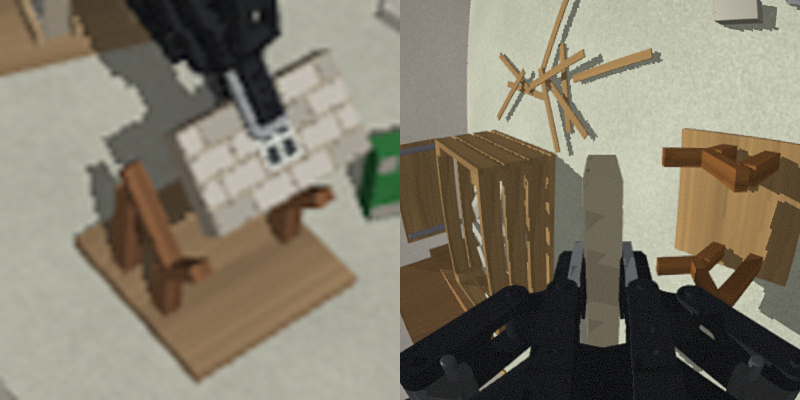

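The left half shows the held panel at 45° above the stand, parallel to the slope. The right half shows it firmly and centrally in the jaws.

>>> {"name": "send_rows", "arguments": {"steps": [0, 1, 15, 2, 0.007, 0.005, -0.008, 0, 2, 30, 4, 0.007, 0.005, -0.008, 0, 2, 42, 6, 0.007, 0.005, -0.008, 0, 2, 50, 8, 0.007, 0.005, -0.008, 0, 2, 50, 8, 0.007, 0.005, -0.008]}}

```text
time: 6.4
eef_pos: [0.566, 0.2756, 0.0999]
tcp_rot: [-0.383, 0.922, 0.058, -0.022]
ft_force: [-0.0, -0.9, -1.0]
grip_width: 0.184
grasp_force: 29.8
```

Run:
```python
from h import *
print(togo(rest+.014*up,rot(YS,np.pi/4)));st=ctrl.state();print(st['joints'],st['ft_force'])
```

```text
(array([-1.6,  7.4, 13.8]), array([-0.001, -0.002,  0.003]))
[-0.08327766  0.66142377  1.7186035   0.8648514   1.14569676  0.83008845] [-0.00349111 -0.86600315 -1.03637252]
```

>>> {"name": "send_rows", "arguments": {"steps": [0, -1, 3, 5, 0, 0, 0, 0, -1, 5, 8, 0, 0, 0, 0, -1, 6, 10, 0, 0, 0, 0, -1, 6, 10, 0, 0, 0]}}

```text
time: 6.73
eef_pos: [0.5639, 0.2795, 0.0888]
tcp_rot: [-0.383, 0.922, 0.059, -0.022]
ft_force: [-1.0, -0.3, -1.7]
grip_width: 0.181
grasp_force: 29.8
```

>>> {"name": "send_rows", "arguments": {"steps": [0, 0, 0, 1, 0, 0, 0, 0, 0, 0, 2, 0, 0, 0, 0, 0, 0, 2, 0, 0, 0]}}

```text
time: 6.98
eef_pos: [0.5644, 0.2805, 0.0879]
tcp_rot: [-0.383, 0.922, 0.059, -0.022]
ft_force: [0.9, -0.0, 0.0]
grip_width: 0.18
grasp_force: 30.0
```

>>> {"name": "send_rows", "arguments": {"steps": [0, 0, 1, 1, 0, 0, 0, 0, 0, 1, 2, 0, 0, 0, 0, 0, 1, 3, 0, 0, 0, 0, 0, 1, 3, 0, 0, 0]}}

```text
time: 7.32
eef_pos: [0.5647, 0.2809, 0.0874]
tcp_rot: [-0.384, 0.921, 0.059, -0.021]
ft_force: [-3.2, -16.1, 19.8]
grip_width: 0.179
grasp_force: 33.2
```

>>> {"name": "send_rows", "arguments": {"steps": [0, 0, 1, 1, 0, 0, 0, 0, 0, 2, 1, 0, 0, 0, 0, 0, 2, 1, 0, 0, 0]}}

```text
time: 7.57
eef_pos: [0.5648, 0.2807, 0.0872]
tcp_rot: [-0.385, 0.921, 0.059, -0.021]
ft_force: [-5.4, -18.0, 30.5]
grip_width: 0.181
grasp_force: 34.8
```

>>> {"name": "send_rows", "arguments": {"steps": [0, 0, -1, -3, 0, 0, 0, 30, 0, -1, -3, 0, 0, 0, 45, 0, -1, -3, 0, 0, 0, 45, 0, -1, -3, 0, 0, 0]}}

```text
time: 7.9
eef_pos: [0.5642, 0.2799, 0.0852]
tcp_rot: [-0.383, 0.922, 0.058, -0.022]
ft_force: [-0.1, -0.0, -0.7]
grip_width: 0.455
grasp_force: 0.0
```

Run:
```python
from h import *
st=ctrl.state();print(st['joints'],st['ft_force'],st['grip_width'],st['grasp_force'])
snap('scene','s3.png')
cv2.imwrite('pics/m4.png',cv2.resize(cv2.imread('pics/s3.png')[230:330,300:400],(500,500),interpolation=2))
```

```text
[-0.07651197  0.68347268  1.7269268   0.87931251  1.12348409  0.8074056 ] [-0.14081807 -0.0045233  -0.65798189] 0.45537046821396365 0.0
```

View pics/m4.png

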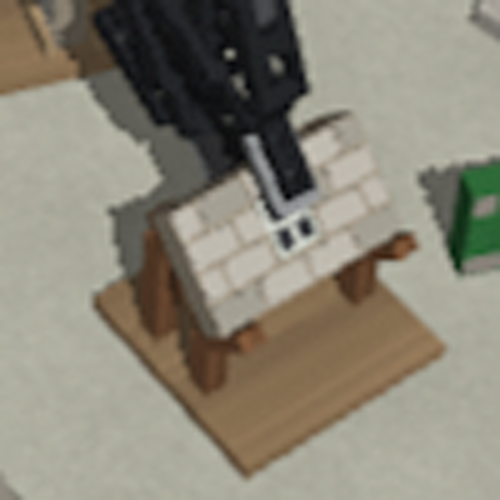

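The panel is seated on both ledges and lying flat on the cheeks, with its window at crop (293,235). Next I withdraw up-slope and swing round.

>>> {"name": "send_rows", "arguments": {"steps": [45, 0, 0, -15, 0, 0, 0, 45, 0, 0, -40, 0, 0, 0, 45, 0, 0, -70, 0, 0, 0, 45, 0, 0, -105, 0, 0, 0, 45, 0, 0, -135, 0, 0, 0]}}

```text
time: 8.37
eef_pos: [0.5759, 0.1831, 0.1823]
tcp_rot: [-0.383, 0.922, 0.058, -0.022]
ft_force: [0.1, -0.0, -0.7]
grip_width: 0.45
grasp_force: 0.0
```

Run:
```python
from h import *
print(pose()[0],togo(rest+.015*nn+[0,0,.16],rot(YS,0)));
```

```text
[0.57588232 0.18310364 0.18227484] (array([   0.5, -128.2,   38.8]), array([-0.787, -0.003,  0.003]))
```

>>> {"name": "send_rows", "arguments": {"steps": [60, 0, -30, 0, -0.12, 0, 0, 80, 0, -60, 0, -0.24, 0, 0, 100, 0, -90, 0, -0.36, 0, 0, 100, 0, -120, 0, -0.48, 0, 0, 100, 0, -128, 20, -0.6, 0, 0]}}

```text
time: 8.78
eef_pos: [0.5671, 0.2893, 0.2664]
tcp_rot: [-0.092, 0.994, 0.061, 0.004]
ft_force: [1.0, 0.2, -0.7]
grip_width: 1.004
grasp_force: 0.0
```

Run:
```python
from h import *
print(pose()[0],togo(rest+.13*nn,rot(YS,-np.pi/4)),rest+.13*nn);
```

```text
[0.56705056 0.28930134 0.26635115] (array([ -6.5, -73.1, 114.6]), array([-0.969, -0.019, -0.009])) [0.55132912 0.38091519 0.166923  ]
```

>>> {"name": "send_rows", "arguments": {"steps": [100, 0, -20, 0, -0.12, 0, 0, 100, 0, -45, 0, -0.24, 0, 0, 100, 0, -73, 0, -0.36, 0, 0, 100, -3, -73, 10, -0.48, 0, 0, 100, -6, -73, 20, -0.6, 0, 0]}}

```text
time: 9.2
eef_pos: [0.548, 0.3649, 0.2542]
tcp_rot: [0.206, 0.977, 0.06, 0.018]
ft_force: [0.7, -0.3, -0.7]
grip_width: 0.998
grasp_force: 0.0
```

Run:
```python
from h import *
print(pose()[0],togo(rest+.13*nn,rot(YS,-np.pi/4)),ctrl.state()['joints']);
```

```text
[0.54795271 0.36494749 0.25416565] (array([  4.4, -49.4,  73.6]), array([-0.369, -0.01 , -0.004])) [ 0.67666524  0.56426517  1.20418994 -0.35718875  1.59066548  2.15604931]
```

>>> {"name": "send_rows", "arguments": {"steps": [100, 2, -15, 10, -0.12, -0.003, 0, 100, 4, -30, 25, -0.24, -0.006, 0, 100, 4, -49, 45, -0.369, -0.01, -0.004, 100, 4, -49, 73, -0.369, -0.01, -0.004, 100, 4, -49, 73, -0.369, -0.01, -0.004]}}

```text
time: 9.62
eef_pos: [0.5461, 0.3766, 0.1556]
tcp_rot: [0.385, 0.921, 0.061, 0.015]
ft_force: [-1.1, -1.0, -0.7]
grip_width: 1.0
grasp_force: 0.0
```

Run:
```python
from h import *
print(pose()[0],togo(rest,rot(YS,-np.pi/4)),ctrl.state()['joints']);
s=snap('wrist','w5.png');i=cv2.imread('pics/w5.png')
cv2.imwrite('pics/w5b.png',cv2.resize(i[100:400,120:520],(800,600),interpolation=2))
```

```text
[0.54609859 0.37660491 0.15555861] (array([  7.3,   4.8, 119.3]), array([0.006, 0.014, 0.013])) [ 0.80115497  0.83868396  1.10687229 -0.58658386  1.73912241  2.30508143]
```

View pics/w5b.png

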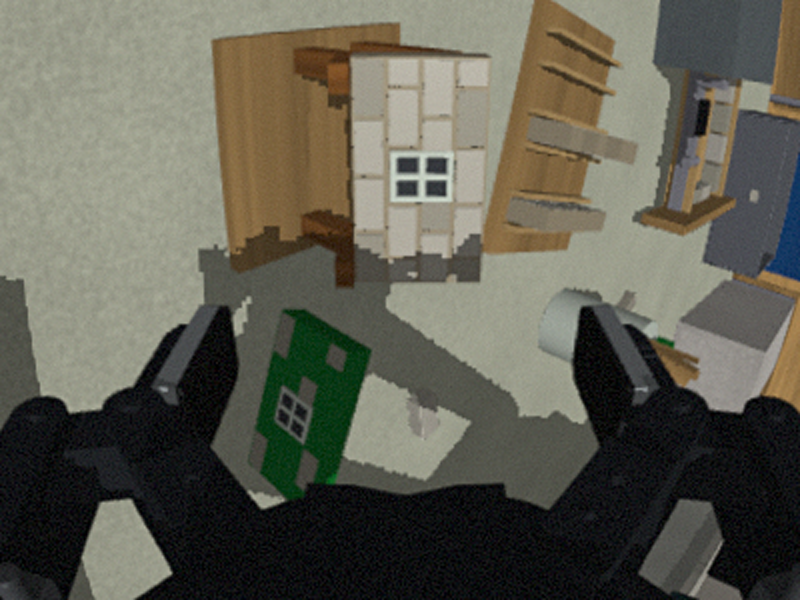

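The wrist view shows the panel face-on on the stand, with its window at crop (421,177) and its corners at (350,57), (490,55), (482,282) and (355,283). The green look-alike is beyond it at (310,410).

Run:
```python
from h import *
s=snap('wrist');sc=snap('scene')
def onface(u,v,off=.008):
    o,d=ray(s,u/2+120,v/2+100,True);t=np.dot(rest+off*nn-o,nn)/np.dot(d,nn);return o+t*d
ys=np.array([.9923,.1237,0])
for u,v in((421,177),(350,57),(490,55),(482,282),(355,283)):
    q=onface(u,v)-rest;print((u,v),'ys,up,n mm',np.round([q@ys*1000,q@up*1000,q@nn*1000],1))
im=sc['img'].astype(int);g=(im[...,1]>im[...,0]+40)&(im[...,1]>im[...,2]+30);v,u=np.nonzero(g)
k=(u>380)&(v>230);pts=[onz(sc,a,b,.03) for a,b in zip(u[k],v[k])];print('green',np.min(pts,0),np.max(pts,0))
print(togo(rest,rot(YS,-np.pi/4)))
```

```text
(421, 177) ys,up,n mm [-1.2  4.1  8. ]
(350, 57) ys,up,n mm [ 49.5 -25.2   8. ]
(490, 55) ys,up,n mm [51.  31.3  8. ]
(482, 282) ys,up,n mm [-51.   32.8   8. ]
(355, 283) ys,up,n mm [-51.8 -24.9   8. ]
green [0.45596061 0.32574555 0.03      ] [0.45596061 0.32574555 0.03      ]
(array([  1.7,  -1.5, 128.3]), array([-0.004,  0.005,  0.001]))
```

>>> {"name": "send_rows", "arguments": {"steps": [100, 1, 2, 35, 0, 0, 0, 100, 1, 2, 70, 0, 0, 0, 100, 1, 2, 95, 0, 0, 0, 100, 1, 2, 110, 0, 0, 0, 100, 1, 2, 110, 0, 0, 0]}}

```text
time: 10.18
eef_pos: [0.5608, 0.2973, 0.0908]
tcp_rot: [0.38, 0.923, 0.055, 0.021]
ft_force: [-0.9, -0.4, 1.1]
grip_width: 0.999
grasp_force: 0.0
```

Run:
```python
from h import *
print(pose()[0],togo(rest+.003*up-.002*nn,rot(YS,-np.pi/4)),ctrl.state()['joints'],ctrl.state()['ft_force'])
```

```text
[0.56080521 0.29733449 0.0907851 ] (array([ 1.1, -2.6, 18.7]), array([-0.004,  0.007, -0.001])) [ 0.71459152  0.8398243   1.28858023 -0.62019508  1.53247197  2.35935049] [-0.87170446 -0.44173387  1.09095077]
```

>>> {"name": "send_rows", "arguments": {"steps": [100, 1, -1, 10, 0, 0, 0, 100, 1, -2, 19, 0, 0, 0, 100, 1, -2, 19, 0, 0, 0, 80, 1, -2, 19, 0, 0, 0, 75, 1, -2, 19, 0, 0, 0]}}

```text
time: 10.6
eef_pos: [0.5625, 0.2892, 0.0738]
tcp_rot: [0.38, 0.923, 0.058, 0.021]
ft_force: [1.1, -0.0, -0.1]
grip_width: 0.759
grasp_force: 0.0
```

>>> {"name": "send_rows", "arguments": {"steps": [70, 0, 0, 0, 0, 0, 0, 60, 0, 0, 0, 0, 0, 0, 50, 0, 0, 0, 0, 0, 0, 50, 0, 0, 0, 0, 0, 0, 50, 0, 0, 0, 0, 0, 0], "newtons": 25}}

```text
time: 11.02
eef_pos: [0.5626, 0.2883, 0.0752]
tcp_rot: [0.382, 0.922, 0.058, 0.021]
ft_force: [-0.0, -1.3, 8.0]
grip_width: 0.649
grasp_force: 28.0
```

Gripped at 55 mm across the panel's height. Lift off along the normal.

>>> {"name": "send_rows", "arguments": {"steps": [50, 0, 3, -4, 0, 0, 0, 50, 0, 5, -20, 0, 0, 0, 50, 0, 10, -50, 0, 0, 0, 50, 0, 25, -80, 0, 0, 0, 50, 0, 45, -110, 0, 0, 0]}}

```text
time: 11.43
eef_pos: [0.5562, 0.3351, 0.1824]
tcp_rot: [0.381, 0.923, 0.059, 0.019]
ft_force: [1.4, 0.8, -1.3]
grip_width: 0.65
grasp_force: 27.4
```

Run:
```python
from h import *
st=ctrl.state();print(pose()[0],st['grip_width'],st['grasp_force'],st['joints'])
print(togo([.5627,.29,.22],rot(YS)))
```

```text
[0.55617838 0.3351136  0.18240012] 0.6502890688488264 27.364496290683746 [ 0.75507861  0.77144713  1.17490352 -0.60638898  1.70268416  2.27673175]
(array([ 0.6, 58.8,  5.4]), array([0.782, 0.009, 0.004]))
```

>>> {"name": "send_rows", "arguments": {"steps": [50, 0, 15, -5, 0.12, 0, 0, 50, 0, 30, -10, 0.24, 0, 0, 50, 0, 45, -10, 0.36, 0, 0, 50, 0, 59, 0, 0.48, 0, 0, 50, 0, 59, 0, 0.6, 0, 0]}}

```text
time: 11.85
eef_pos: [0.5636, 0.2916, 0.2275]
tcp_rot: [0.088, 0.994, 0.061, 0.005]
ft_force: [-1.5, -0.3, -2.9]
grip_width: 0.643
grasp_force: 27.3
```

>>> {"name": "send_rows", "arguments": {"steps": [50, 0, 0, 0, 0.1, 0, 0, 50, 0, 0, 0, 0.183, 0, 0, 50, 0, 0, 0, 0.183, 0, 0]}}

```text
time: 12.1
eef_pos: [0.5632, 0.2897, 0.2256]
tcp_rot: [-0.002, 0.998, 0.059, -0.003]
ft_force: [-0.9, -0.7, -1.8]
grip_width: 0.643
grasp_force: 27.4
```

Run:
```python
from h import *
st=ctrl.state();print(pose()[0],st['grip_width'],st['grasp_force'],st['joints'])
print(togo([.545,-.20,.22],rot(-np.pi/2)))
s=snap('side','d6.png')
cv2.imwrite('pics/d6b.png',cv2.resize(cv2.imread('pics/d6.png')[200:360,290:490],(800,600),interpolation=2))
```

```text
[0.56315618 0.28965649 0.22557548] 0.6432266324898236 27.402343153953552 [0.36328583 0.41991365 1.44804004 0.00497098 1.27788726 1.81361735]
(array([-76.1, 484.1,   4.2]), array([-0.003,  0.005,  0.119]))
```

View pics/d6b.png

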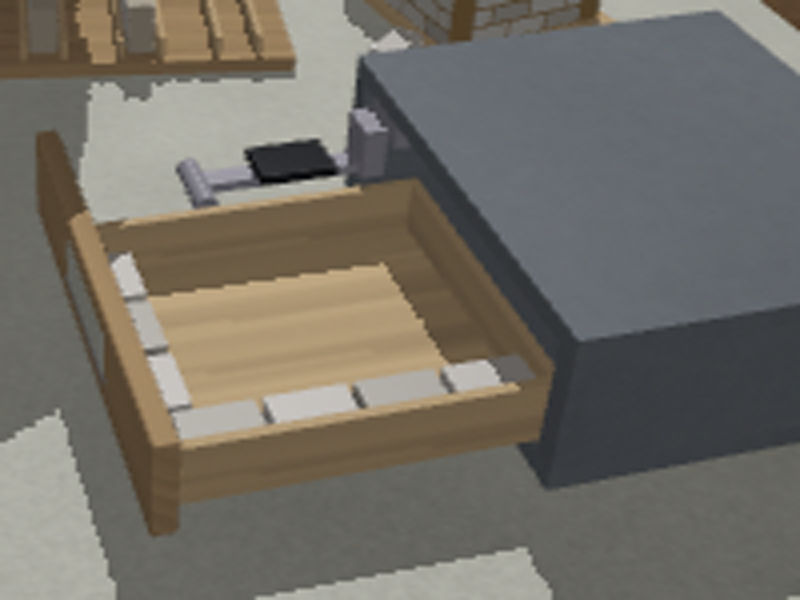

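The side view shows the empty bay at crop (290,330), with stored bricks along its -x and -y sides. The paddle is at (291,161), the front's outer top edge runs from (40,133) to (152,448), and the unit's top corners are at (360,57) and (575,340). That was the last of my 10 views, so from here I work from numbers and masks only.

Run:
```python
from h import *
s=snap('side')
W=lambda n,u,v,z:print(n,np.round(onz(s,290+u*.25,200+v*.2667,z)[:2],4))
for a in [('unit mouth +y',360,57,.09),('unit mouth -y',575,340,.09),('unit back +y',720,12,.09),
 ('front top +y',40,133,.068),('front top -y',152,448,.068),('front bot -y',155,533,.014),
 ('paddle c1',245,150,.056),('c2',325,140,.056),('c3',338,172,.056),('c4',260,183,.056),
 ('wall+y top a',108,225,.05),('wall+y top b',415,181,.05),('floor +y a',145,297,.021),('floor corner',385,264,.021),('floor +x b',445,362,.021),
 ('wall+x top in b',545,365,.05),
 ('brick -x top +y',128,254,.043),('brick -x inner top',148,293,.043),('brick -x inner low',190,405,.043),('brick -y inner top',180,412,.043),('brick -y top r',490,360,.043)]: W(*a)
```

```text
unit mouth +y [ 0.6254 -0.1472]
unit mouth -y [ 0.627 -0.373]
unit back +y [ 0.8344 -0.1449]
front top +y [ 0.4555 -0.1509]
front top -y [ 0.4557 -0.3737]
front bot -y [ 0.4585 -0.3714]
paddle c1 [ 0.5568 -0.1727]
c2 [ 0.5994 -0.173 ]
c3 [ 0.5958 -0.2015]
c4 [ 0.5551 -0.202 ]
wall+y top a [ 0.4764 -0.2118]
wall+y top b [ 0.6336 -0.21  ]
floor +y a [ 0.4888 -0.2364]
floor corner [ 0.6093 -0.2378]
floor +x b [ 0.6086 -0.3099]
wall+x top in b [ 0.6335 -0.3477]
brick -x top +y [ 0.4824 -0.2277]
brick -x inner top [ 0.4844 -0.2575]
brick -x inner low [ 0.4833 -0.3315]
brick -y inner top [ 0.4782 -0.3345]
brick -y top r [ 0.6163 -0.3333]
```

>>> {"name": "send_rows", "arguments": {"steps": [50, -5, 36, -3, 0, 0, 0, 50, -10, 76, -6, 0, 0, 0, 50, -15, 116, -6, 0, 0, 0, 50, -20, 156, -6, 0, 0, 0, 50, -30, 195, -6, 0, 0, 0]}}

```text
time: 12.62
eef_pos: [0.5573, 0.0949, 0.2301]
tcp_rot: [0.001, 0.998, 0.063, -0.003]
ft_force: [1.3, 0.1, -0.8]
grip_width: 0.639
grasp_force: 27.5
```

>>> {"name": "send_rows", "arguments": {"steps": [50, -6, 38, 0, 0, 0, 0.03, 50, -12, 76, 0, 0, 0, 0.06, 50, -18, 114, 0, 0, 0, 0.09, 50, -24, 152, 0, 0, 0, 0.119, 50, -30, 190, 0, 0, 0, 0.119]}}

```text
time: 13.03
eef_pos: [0.5503, -0.0975, 0.23]
tcp_rot: [0.001, 1.0, 0.002, -0.004]
ft_force: [0.4, 0.0, -1.1]
grip_width: 0.647
grasp_force: 27.5
```

>>> {"name": "send_rows", "arguments": {"steps": [50, 0, 36, 0, 0, 0, 0, 50, 0, 72, 0, 0, 0, 0, 50, 0, 108, 0, 0, 0, 0, 50, 0, 144, 0, 0, 0, 0, 50, 0, 178, 0, 0, 0, 0]}}

```text
time: 13.45
eef_pos: [0.5515, -0.2758, 0.2297]
tcp_rot: [0.0, 1.0, 0.003, -0.005]
ft_force: [0.6, 0.5, -1.3]
grip_width: 0.648
grasp_force: 27.5
```

>>> {"name": "send_rows", "arguments": {"steps": [50, 0, 0, 0, 0, 0, 0, 50, 0, 0, 30, 0, 0, 0, 50, 0, 0, 65, 0, 0, 0, 50, 0, 0, 100, 0, 0, 0, 50, 0, 0, 130, 0, 0, 0]}}

```text
time: 13.87
eef_pos: [0.5504, -0.2733, 0.0979]
tcp_rot: [-0.0, 1.0, 0.003, -0.005]
ft_force: [-0.0, 0.4, -1.3]
grip_width: 0.645
grasp_force: 27.6
```

Run:
```python
from h import *
print(pose()[0],togo([.548,-.2755,.036],rot(-np.pi/2)),ctrl.state()['ft_force'])
```

```text
[ 0.55036367 -0.27330233  0.09790402] (array([-1.8,  2.2, 61.9]), array([-0.   ,  0.009,  0.006])) [-0.04458447  0.44572097 -1.31343352]
```

>>> {"name": "send_rows", "arguments": {"steps": [50, -2, 2, 20, 0, 0.009, 0.006, 50, -2, 2, 40, 0, 0.009, 0.006, 50, -2, 2, 55, 0, 0.009, 0.006, 50, -2, 2, 62, 0, 0.009, 0.006, 50, -2, 2, 62, 0, 0.009, 0.006]}}

```text
time: 14.28
eef_pos: [0.5472, -0.275, 0.0361]
tcp_rot: [-0.001, 1.0, 0.0, -0.001]
ft_force: [0.8, 0.3, -1.9]
grip_width: 0.647
grasp_force: 27.6
```

>>> {"name": "send_rows", "arguments": {"steps": [50, 0, 0, 2, 0, 0, 0, 50, 0, 0, 3, 0, 0, 0, 50, 0, 0, 4, 0, 0, 0, 50, 0, 0, 5, 0, 0, 0]}}

```text
time: 14.62
eef_pos: [0.5484, -0.2774, 0.0344]
tcp_rot: [0.0, 1.0, -0.001, 0.002]
ft_force: [-0.2, 0.8, -2.3]
grip_width: 0.649
grasp_force: 27.6
```

>>> {"name": "send_rows", "arguments": {"steps": [50, 0, 0, 1, 0, 0, 0, 50, 0, 0, 2, 0, 0, 0, 50, 0, 0, 2, 0, 0, 0]}}

```text
time: 14.87
eef_pos: [0.5475, -0.2772, 0.0315]
tcp_rot: [-0.0, 1.0, -0.001, 0.001]
ft_force: [0.1, 1.1, -1.7]
grip_width: 0.647
grasp_force: 27.6
```

>>> {"name": "send_rows", "arguments": {"steps": [50, 0, 0, 1, 0, 0, 0, 50, 0, 0, 2, 0, 0, 0, 50, 0, 0, 2, 0, 0, 0]}}

```text
time: 15.12
eef_pos: [0.5478, -0.2772, 0.0296]
tcp_rot: [-0.0, 1.0, -0.001, 0.001]
ft_force: [-0.7, 1.0, 1.7]
grip_width: 0.643
grasp_force: 27.9
```

>>> {"name": "send_rows", "arguments": {"steps": [50, 0, 0, 1, 0, 0, 0, 50, 0, 0, 1, 0, 0, 0, 50, 0, 0, 1, 0, 0, 0]}}

```text
time: 15.37
eef_pos: [0.548, -0.2773, 0.0292]
tcp_rot: [0.0, 1.0, -0.001, 0.002]
ft_force: [-0.8, 1.2, 5.9]
grip_width: 0.648
grasp_force: 28.5
```

>>> {"name": "send_rows", "arguments": {"steps": [68, 0, 0, 0, 0, 0, 0, 74, 0, 0, 0, 0, 0, 0, 78, 0, 0, 0, 0, 0, 0, 78, 0, 0, 0, 0, 0, 0, 78, 0, 0, 0, 0, 0, 0]}}

```text
time: 15.78
eef_pos: [0.5476, -0.277, 0.0282]
tcp_rot: [-0.0, 1.0, -0.001, 0.001]
ft_force: [0.9, -0.1, -0.6]
grip_width: 0.778
grasp_force: 0.0
```

>>> {"name": "send_rows", "arguments": {"steps": [78, 0, 0, -5, 0, 0, 0, 78, 0, 0, -15, 0, 0, 0, 78, 0, 0, -35, 0, 0, 0, 78, 0, 0, -70, 0, 0, 0, 78, 0, 0, -110, 0, 0, 0]}}

```text
time: 16.2
eef_pos: [0.5459, -0.2762, 0.1386]
tcp_rot: [-0.001, 1.0, -0.001, -0.0]
ft_force: [0.4, -0.3, -0.2]
grip_width: 0.781
grasp_force: 0.0
```

Run:
```python
from h import *
print(pose()[0],ctrl.state()['ft_force'],ctrl.state()['grip_width'])
s=snap('side','d7.png');w=snap('wrist','w7.png')
# white window in bay: bright low-sat pixels in wrist view, plus dark panes
im=w['img'];hsv=cv2.cvtColor(im,cv2.COLOR_RGB2HSV)
m=((hsv[...,1]<60)&(hsv[...,2]>110)).astype(np.uint8)
n,l,st,c=cv2.connectedComponentsWithStats(m)
for k in range(1,n):
    if 150<st[k,4]<40000:
        p=onz(w,*c[k],.037,True)
        if .44<p[0]<.68 and -.4<p[1]<-.15:
            x,y,a,b=st[k,:4];q=cv2.minAreaRect(np.argwhere(l==k)[:,::-1].astype(np.float32));bx=cv2.boxPoints(q)
            print(st[k].tolist(),np.round(p,3),np.round([onz(w,*t,.037,True)[:2] for t in bx],3).tolist())
```

```text
[ 0.54592009 -0.27618874  0.13855717] [ 0.35146571 -0.30863037 -0.17906724] 0.7813948099826143
[385, 119, 32, 29, 837] [ 0.604 -0.342  0.037] [[0.615, -0.329], [0.616, -0.355], [0.593, -0.356], [0.592, -0.33]]
[211, 120, 27, 100, 1378] [ 0.573 -0.196  0.037] [[0.616, -0.185], [0.617, -0.202], [0.53, -0.204], [0.528, -0.186]]
[285, 141, 69, 112, 6783] [ 0.551 -0.276  0.037] [[0.597, -0.249], [0.597, -0.303], [0.498, -0.306], [0.498, -0.245]]
[383, 149, 33, 46, 1273] [ 0.571 -0.343  0.037] [[0.553, -0.328], [0.591, -0.329], [0.59, -0.356], [0.551, -0.356]]
[381, 192, 32, 39, 680] [ 0.539 -0.343  0.037] [[0.519, -0.33], [0.554, -0.329], [0.553, -0.356], [0.517, -0.358]]
[379, 236, 10, 41, 243] [ 0.492 -0.334  0.037] [[0.472, -0.33], [0.513, -0.33], [0.512, -0.338], [0.47, -0.338]]
[339, 264, 36, 18, 607] [ 0.475 -0.31   0.037] [[0.485, -0.294], [0.484, -0.326], [0.465, -0.328], [0.466, -0.294]]
[260, 266, 36, 17, 564] [ 0.474 -0.237  0.037] [[0.464, -0.219], [0.482, -0.22], [0.483, -0.253], [0.465, -0.252]]
[300, 266, 35, 17, 570] [ 0.475 -0.273  0.037] [[0.483, -0.258], [0.483, -0.289], [0.465, -0.289], [0.465, -0.257]]
```

The panel lies flat at (0.548,-0.276), with a 99×57 mm footprint at the expected height. Next the lever: I locate the catch post and work out the move above the paddle.

Run:
```python
from h import *
s=snap('side');w=snap('wrist')
for u,v,z in((370,180,.045),(352,108,.08),(385,130,.08),(352,108,.06),(385,130,.06),(190,165,.056),(352,185,.03)):
    print((u,v,z),np.round(onz(s,290+u*.25,200+v*.2667,z)[:2],4))
im=w['img'];m=(im.max(2)<45).astype(np.uint8);n,l,st,c=cv2.connectedComponentsWithStats(m)
for k in range(1,n):
    if st[k,4]>60: print(st[k].tolist(),np.round(onz(w,*c[k],.056,True),3))
print(togo([.568,-.187,.11],rot(-np.pi/2)))
```

```text
(370, 180, 0.045) [ 0.6149 -0.1982]
(352, 108, 0.08) [ 0.6095 -0.1795]
(385, 130, 0.08) [ 0.6179 -0.202 ]
(352, 108, 0.06) [ 0.6216 -0.1525]
(385, 130, 0.06) [ 0.6304 -0.1761]
(190, 165, 0.056) [ 0.5259 -0.1795]
(352, 185, 0.03) [ 0.6128 -0.1822]
[183, 146, 38, 52, 1599] [ 0.578 -0.185  0.056]
[80, 220, 560, 180, 40808] [ 0.406 -0.312  0.056]
(array([ 19.1, -90.9,  30.7]), array([ 0.002, -0.006, -0.002]))
```

>>> {"name": "send_rows", "arguments": {"steps": [30, 5, -30, 0, 0, 0, 0, 0, 10, -60, 0, 0, 0, 0, 0, 15, -91, 0, 0, 0, 0, 0, 15, -91, 30, 0, 0, 0, 0, 15, -91, 30, 0, 0, 0]}}

```text
time: 16.82
eef_pos: [0.5591, -0.1828, 0.104]
tcp_rot: [-0.002, 1.0, 0.0, -0.003]
ft_force: [-1.1, -0.2, -0.6]
grip_width: 0.069
grasp_force: 0.0
```

Run:
```python
from h import *
print(pose()[0],ctrl.state()['grip_width'],togo([.564,-.186,.070],rot(-np.pi/2)))
```

```text
[ 0.55911896 -0.18283306  0.10395251] 0.0694773601810702 (array([ 5.1,  3.3, 33.9]), array([-0.004,  0.005,  0.   ]))
```

>>> {"name": "send_rows", "arguments": {"steps": [0, 4, 3, 15, 0, 0.005, 0, 0, 4, 3, 28, 0, 0.005, 0, 0, 4, 3, 34, 0, 0.005, 0, 0, 4, 3, 34, 0, 0.005, 0]}}

```text
time: 17.15
eef_pos: [0.5648, -0.189, 0.0727]
tcp_rot: [-0.001, 1.0, -0.002, 0.002]
ft_force: [-0.8, 0.4, -0.4]
grip_width: 0.002
grasp_force: 0.0
```

>>> {"name": "send_rows", "arguments": {"steps": [0, 0, 0, 3, 0, 0, 0, 0, 0, 0, 6, 0, 0, 0, 0, 0, 0, 8, 0, 0, 0, 0, 0, 0, 8, 0, 0, 0]}}

```text
time: 17.48
eef_pos: [0.5667, -0.1892, 0.0665]
tcp_rot: [-0.0, 1.0, -0.001, 0.004]
ft_force: [-0.5, 0.2, 0.6]
grip_width: -0.0
grasp_force: 0.0
```

>>> {"name": "send_rows", "arguments": {"steps": [0, 0, 0, 2, 0, 0, 0, 0, 0, 0, 4, 0, 0, 0, 0, 0, 0, 6, 0, 0, 0, 0, 0, 0, 6, 0, 0, 0]}}

```text
time: 17.82
eef_pos: [0.5678, -0.1893, 0.0613]
tcp_rot: [0.0, 1.0, -0.001, 0.005]
ft_force: [-0.1, 0.5, 7.8]
grip_width: -0.003
grasp_force: 3.9
```

>>> {"name": "send_rows", "arguments": {"steps": [0, 0, 0, 1, 0, 0, 0, 0, 0, 0, 2, 0, 0, 0, 0, 0, 0, 3, 0, 0, 0, 0, 0, 0, 3, 0, 0, 0]}}

```text
time: 18.15
eef_pos: [0.5682, -0.1894, 0.0589]
tcp_rot: [0.0, 1.0, -0.001, 0.005]
ft_force: [-0.0, 1.9, 11.1]
grip_width: -0.001
grasp_force: 5.4
```

>>> {"name": "send_rows", "arguments": {"steps": [0, 0, 0, 2, 0, 0, 0, 0, 2, 0, 2, 0, 0, 0, 0, 5, 0, 2, 0, 0, 0, 0, 8, 0, 2, 0, 0, 0, 0, 11, 0, 2, 0, 0, 0]}}

```text
time: 18.57
eef_pos: [0.5786, -0.1893, 0.0572]
tcp_rot: [0.0, 1.0, -0.001, 0.005]
ft_force: [-2.1, 1.1, 13.2]
grip_width: -0.006
grasp_force: 6.1
```

>>> {"name": "send_rows", "arguments": {"steps": [0, 3, 0, 0, 0, 0, 0, 0, 6, 0, 0, 0, 0, 0, 0, 10, 0, 0, 0, 0, 0, 0, 13, 0, 0, 0, 0, 0, 0, 16, 0, 0, 0, 0, 0]}}

```text
time: 18.98
eef_pos: [0.5946, -0.1891, 0.0574]
tcp_rot: [-0.0, 1.0, -0.001, 0.005]
ft_force: [-2.1, 1.3, 12.3]
grip_width: -0.001
grasp_force: 6.1
```

Run:
```python
from h import *
s=snap('side','d8.png')
a=cv2.imread('pics/d7.png').astype(int);b=cv2.imread('pics/d8.png').astype(int)
# front's wood top edge: scan rows for shift of leftmost wood pixel
def wood(i): h=cv2.cvtColor(i.astype(np.uint8),cv2.COLOR_BGR2HSV);return (h[...,1]>80)&(h[...,0]<25)&(h[...,2]>60)
for r in(260,270,280,290,300,310):
    for n,i in(('old',a),('new',b)):
        u=np.nonzero(wood(i)[r,285:345])[0];print(r,n,285+u[0] if len(u) else None,end=' ')
        if len(u): print(np.round(onz(s,285+u[0],r,.066)[:2],3),end=' | ')
    print()
```

```text
260 old 301 [ 0.443 -0.224] | 260 new 315 [ 0.468 -0.23 ] | 
270 old 305 [ 0.445 -0.253] | 270 new 318 [ 0.467 -0.258] | 
280 old 313 [ 0.453 -0.282] | 280 new 322 [ 0.468 -0.285] | 
290 old 311 [ 0.444 -0.304] | 290 new 326 [ 0.469 -0.31 ] | 
300 old 314 [ 0.444 -0.328] | 300 new 329 [ 0.468 -0.333] | 
310 old 318 [ 0.446 -0.35 ] | 310 new 333 [ 0.469 -0.355] |
```

>>> {"name": "send_rows", "arguments": {"steps": [0, 2, 0, 0, 0, 0, 0, 0, 4, 0, 0, 0, 0, 0, 0, 6, 0, 0, 0, 0, 0, 0, 6, 0, 0, 0, 0, 0]}}

```text
time: 19.37
eef_pos: [0.6011, -0.189, 0.0575]
tcp_rot: [-0.0, 1.0, -0.001, 0.005]
ft_force: [-0.7, 3.4, 12.7]
grip_width: -0.003
grasp_force: 6.2
```

>>> {"name": "send_rows", "arguments": {"steps": [0, 0, 0, -15, 0, 0, 0, 0, 0, 0, -45, 0, 0, 0, 0, 0, 0, -80, 0, 0, 0, 0, -35, 10, -80, 0, 0, 0, 0, -70, 25, -80, 0, 0, 0]}}

```text
time: 19.78
eef_pos: [0.532, -0.2146, 0.1379]
tcp_rot: [0.001, 1.0, 0.0, 0.007]
ft_force: [-1.5, -0.8, -1.0]
grip_width: 0.005
grasp_force: 0.0
```

Run:
```python
from h import *
s=snap('side','d9.png');b=cv2.imread('pics/d9.png')
h=cv2.cvtColor(b,cv2.COLOR_BGR2HSV);m=(h[...,1]>80)&(h[...,0]<25)&(h[...,2]>60)
print([(r,285+np.nonzero(m[r,285:345])[0][0]) for r in(260,270,290,300,310)])
print(pose()[0],togo([.44,-.262,.137],rot(-np.pi/2)))
```

```text
[(260, np.int64(318)), (270, np.int64(321)), (290, np.int64(329)), (300, np.int64(333)), (310, np.int64(337))]
[ 0.52184062 -0.21507561  0.13552232] (array([-81.8,  47. ,  -1.6]), array([ 0.   , -0.002, -0.001]))
```

>>> {"name": "send_rows", "arguments": {"steps": [0, -32, 20, 0, 0, 0, 0, 0, -64, 40, 0, 0, 0, 0, 0, -78, 47, 0, 0, 0, 0, 0, -78, 47, 20, 0, 0, 0, 0, -78, 47, 40, 0, 0, 0]}}

```text
time: 20.25
eef_pos: [0.4512, -0.2622, 0.0953]
tcp_rot: [0.001, 1.0, -0.002, 0.005]
ft_force: [-0.2, -0.2, 0.1]
grip_width: 0.001
grasp_force: 0.0
```

>>> {"name": "send_rows", "arguments": {"steps": [0, 0, 0, 25, 0, 0, 0, 0, 0, 0, 43, 0, 0, 0, 0, 0, 0, 43, 0, 0, 0, 0, 0, 0, 43, 0, 0, 0]}}

```text
time: 20.58
eef_pos: [0.451, -0.2603, 0.0509]
tcp_rot: [-0.001, 1.0, -0.001, 0.003]
ft_force: [-0.3, -1.0, 0.0]
grip_width: -0.002
grasp_force: 0.0
```

Run:
```python
from h import *
print(pose()[0],ctrl.state()['ft_force'],togo([.605,-.262,.052],rot(-np.pi/2)))
```

```text
[ 0.45100622 -0.26025157  0.05092325] [-0.34175146 -0.96597854  0.00262954] (array([154. ,   1.4,  -0.3]), array([-0.002, -0.005, -0.002]))
```

>>> {"name": "send_rows", "arguments": {"steps": [0, 8, 0, 0, 0, 0, 0, 0, 16, 0, 0, 0, 0, 0, 0, 24, 0, 0, 0, 0, 0, 0, 32, 0, 0, 0, 0, 0, 0, 40, 0, 0, 0, 0, 0]}}

```text
time: 21.0
eef_pos: [0.4928, -0.2611, 0.0527]
tcp_rot: [0.0, 1.0, -0.001, 0.004]
ft_force: [-2.4, -0.4, 1.7]
grip_width: -0.002
grasp_force: 1.4
```

>>> {"name": "send_rows", "arguments": {"steps": [0, 9, 0, 0, 0, 0, 0, 0, 18, 0, 0, 0, 0, 0, 0, 27, 0, 0, 0, 0, 0, 0, 36, 0, 0, 0, 0, 0, 0, 45, 0, 0, 0, 0, 0]}}

```text
time: 21.42
eef_pos: [0.5373, -0.2606, 0.052]
tcp_rot: [-0.001, 1.0, -0.001, 0.003]
ft_force: [-3.4, 1.5, 0.8]
grip_width: -0.001
grasp_force: 1.4
```

>>> {"name": "send_rows", "arguments": {"steps": [0, 9, 0, 0, 0, 0, 0, 0, 18, 0, 0, 0, 0, 0, 0, 27, 0, 0, 0, 0, 0, 0, 36, 0, 0, 0, 0, 0, 0, 45, 0, 0, 0, 0, 0]}}

```text
time: 21.83
eef_pos: [0.5823, -0.2609, 0.0522]
tcp_rot: [-0.0, 1.0, -0.001, 0.003]
ft_force: [-3.1, 0.7, -0.6]
grip_width: 0.002
grasp_force: 1.4
```

>>> {"name": "send_rows", "arguments": {"steps": [0, 4, 0, 0, 0, 0, 0, 0, 8, 0, 0, 0, 0, 0, 0, 12, 0, 0, 0, 0, 0, 0, 16, 0, 0, 0, 0, 0, 0, 16, 0, 0, 0, 0, 0]}}

```text
time: 22.25
eef_pos: [0.5989, -0.2616, 0.0529]
tcp_rot: [0.0, 1.0, -0.001, 0.005]
ft_force: [0.9, 0.1, -0.2]
grip_width: -0.003
grasp_force: 0.1
```

Keep easing in small steps until the end stop is felt.

>>> {"name": "send_rows", "arguments": {"steps": [0, 2, 0, 0, 0, 0, 0, 0, 4, 0, 0, 0, 0, 0, 0, 6, 0, 0, 0, 0, 0, 0, 6, 0, 0, 0, 0, 0]}}

```text
time: 22.58
eef_pos: [0.6036, -0.2615, 0.0529]
tcp_rot: [0.0, 1.0, -0.001, 0.004]
ft_force: [-2.2, -1.4, 1.1]
grip_width: -0.001
grasp_force: 1.5
```

>>> {"name": "send_rows", "arguments": {"steps": [0, 2, 0, 0, 0, 0, 0, 0, 3, 0, 0, 0, 0, 0, 0, 4, 0, 0, 0, 0, 0, 0, 4, 0, 0, 0, 0, 0]}}

```text
time: 22.92
eef_pos: [0.6037, -0.2615, 0.0529]
tcp_rot: [-0.0, 1.0, -0.001, 0.0]
ft_force: [-14.7, -3.0, 10.3]
grip_width: -0.002
grasp_force: 7.1
```

End stop felt at x≈0.604 with 15 N. Back away.

>>> {"name": "send_rows", "arguments": {"steps": [0, -5, 0, 0, 0, 0, 0, 0, -25, 0, 0, 0, 0, 0, 0, -60, 0, 0, 0, 0, 0, 0, -90, 0, 0, 0, 0, 0, 0, -90, 0, -40, 0, 0, 0]}}

```text
time: 23.33
eef_pos: [0.505, -0.2548, 0.0846]
tcp_rot: [-0.006, 1.0, -0.002, -0.006]
ft_force: [-2.0, 1.4, -1.3]
grip_width: -0.001
grasp_force: 0.0
```

>>> {"name": "send_rows", "arguments": {"steps": [0, 0, 0, -40, 0, 0, 0, 0, 0, 0, -70, 0, 0, 0, 0, 0, 0, -70, 0, 0, 0, 0, 0, 0, -70, 0, 0, 0]}}

```text
time: 23.67
eef_pos: [0.5192, -0.2623, 0.1648]
tcp_rot: [0.002, 1.0, -0.001, 0.007]
ft_force: [-0.9, 0.1, -1.2]
grip_width: -0.001
grasp_force: 0.0
```

Run:
```python
from h import *
s=snap('side','d10.png');b=cv2.imread('pics/d10.png');h=cv2.cvtColor(b,cv2.COLOR_BGR2HSV);m=(h[...,1]>80)&(h[...,0]<25)&(h[...,2]>60)
for x in(.456,.60,.6157):
    for y in(-.20,-.3): print(x,y,np.round(proj(s,[x,y,.068])),end=' ')
for r in(240,260,280):
    u=np.nonzero(m[r,300:460])[0]+300;print(r,u.min() if len(u) else None,u.max() if len(u) else None, np.round(onz(s,u.min(),r,.066)[:2],3) if len(u) else '')
st=ctrl.state();print(st['time'],st['eef_pos'],st['ft_force'],st['joint_vel'].round(3))
```

```text
0.456 -0.2 [305. 250.] 0.456 -0.3 [317. 286.] 0.6 -0.2 [377. 240.] 0.6 -0.3 [397. 274.] 0.6157 -0.2 [384. 239.] 0.6157 -0.3 [406. 272.] 240 373 389 [ 0.594 -0.195]
260 382 407 [ 0.589 -0.257]
280 394 416 [ 0.589 -0.312]
23.7167 [ 0.51785126 -0.26139825  0.16294833] [ 0.64343152 -0.74272021 -0.44884522] [ 0.001  0.033  0.032 -0.003  0.004  0.   ]
```

The drawer front reads x≈0.617, where home is 0.616. The arm is clear and at rest, so I hand the job in.

```bash
python3 -c "
from plant import ctrl
print(ctrl.close_job())"
```

```text
the job is handed in; nothing more can be done
None
```

The wall panel was laid flat in the bay, the lever pressed, and the drawer eased fully home by my camera and force readings. The job is handed in at about 24 s, and the judge's verdict was not shown.

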